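# Fit the last canister into the packed caddy

### The job

One slim round-topped canister has been left standing on the worktop beside the caddy that holds two just like it. Put it back in the row between those two: press it down into the narrow gap so that it nudges its neighbours apart and stands on the caddy floor square with them, with all three upright and neither neighbour knocked over. Then let go.

Things in the scene. Friction and masses are not known exactly. Their poses are not given: they have to be found in the camera images.
- canister: Stray slim canister standing on the worktop right of the caddy: 60 wide (x), 32 thick (y), 95 mm tall, 0.08-0.17 kg; metal body, blank paper label on both broad faces, black lid shaped as a half-round ridge (radius 16 mm) along x. Broad faces' lower edges rounded 6 mm; the ends at x = +-30 mm are flat, upright, good to grip. Same if turned half round. Origin: centre of underside, z up.
- caddy: Fixed open dark wood caddy, 90 (x) by 124 (y) mm. Origin: centre of underside, on the worktop. Floor 6 mm thick. End walls 60 mm high, inner faces at y = +-54 mm. Long sides: only a 5 mm steel rail each, inner faces at x = +-38 mm, top 26.5 mm above the worktop. The canister row runs along y, canister widths along x; three canisters fill it with 12 mm to spare.
- left_canister: Canister like the stray one, same axes and origin, standing loose on the caddy floor on its +y side. The gap between it and the other neighbour is 21 to 29 mm between flat faces (a canister needs 32), but wider at their round tops: one pressed down midway (some 20 N at most) slides in and pushes both outward along the row; there is free room behind each.
- right_canister: The other neighbour, a canister like the stray one, same axes and origin, standing loose on the caddy floor on its -y side, free to slide along the row.

How it is judged:
By the outcome, as a careful person would: the job done as asked, in the order asked, and still so for the second after the job is handed in, with the robot touching nothing.
It also fails if it takes over 35 s, if anything falls off the work surface, if the arm or the gripper's body presses on something with over 40 N, if the wrist force passes 120 N, or if a joint passes its speed limit or range.

### The arm

A 6-joint arm with a two-finger parallel gripper is mounted at the origin on a cart in front of the work surface, level with it; the furniture and walls round the work are solid. World frame = base frame: x ahead of the robot, y to its left, z up, the work surface at z = 0. Lengths are in m, angles in degrees, forces in N, time in s.
With the tool pointing down it reaches from about 0.3 to 0.75 m from the base axis. Payload 8.5 kg.
Tool frame: the origin (TCP) lies midway between the tips of the shut fingers; the grasp point (between the pads) lies 19 mm behind it; x points along the fingers, z is the direction in which the jaws open and shut, and the axes are right-handed (so a half turn about x gives the same grasp; the last joint's range is limited). The gripper opens to 88 mm and grips with 3 to 60 N. Pads are 18 mm wide; open, the fingers measure 123 mm over their backs; the gripper's body (75 mm by 187 mm) begins 45 mm behind the grasp point.
Start: joints at [-12.336, 21.807, 74.336, -0, 83.858, -12.336], TCP at [0.55, 0, 0.239] pointing down, gripper open.
Joint ranges: [-178.18, 178.18], [-50.72, 133.34], [12.68, 142.11], [-81.47, 261.47], [9.98, 163.14], [-165.26, 165.26]. Speed limits (degrees/s): [136.94, 136.94, 180, 180, 180, 180].

### API

Orientations are given as a 3x3 rotation matrix whose columns are the frame's x, y, z axes.
In Python, from station import arm gives the robot as it stands.
- The arm moves only by the tool jog_arm, never from a script. Its argument "deltas" is a list of rows, each a list of 6 numbers: the shift along the world's x, y, z in cm, then the turn, a rotation vector about the world's x, y, z in degrees. In form: [[x, y, z, wx, wy, wz], ...]. A call has exactly 8 rows; each row shifts and turns the commanded pose from where the row before left it; what a row does not reach is not made up. A row lasts 1/12 s, in which the tool goes at most 41.7 mm and 7.16 degrees, less where a joint would pass 70% of its speed; a pose out of reach is approached as far as the arm can. A call with a gripper value outside its range is refused whole. "hand" is the opening, from -1 (shut) to 1 (fully open), set as the call begins (left out, the last holds). The fingers move at their own pace and stop on an object; the grip force is fixed at half the most. Time passes only in rows, so rows that do not move let the fingers close, or fill a call up. It gives the time, the measured TCP pose, the force and the opening at its end, in the units of the state.
- arm.get_state(): the state, without advancing time (a new reading comes with each control period).
- arm.snapshot(name): name is "scene" or "side" or "wrist"; returns a dict with "color" (420x560x3 uint8, red, green, blue), "K" (3x3 intrinsics, pixels), "camera_from_world" (4x4, takes a point from world to camera coordinates). Camera axes: x right, y down, z forward; pixel columns grow to the right and rows downward; lengths in m; the calibration is good to about 2 mm. A picture is of the moment at which its call begins. There is no depth.
- arm.sign_off(): hands the job in, once; it reports no verdict.
The state is a dict: "time": time; "qpos": joint angles; "qvel": joint speeds; "tau": joint torques, N m; "tool_pos": TCP position; "ee_rot": TCP orientation; "contact_force": force on the tool from outside, world axes, zero at the start; "moment": the same for the moment, N m; "finger_gap": finger opening in m.
Only numpy, scipy, OpenCV 4.12 (cv2) and the standard library are available. Lean on these libraries where they do the work, as an engineer would, in place of code of your own. Each camera call takes 0.05 s, during which the arm holds its last target.

## Working session

There is one attempt and no reset: what is moved stays moved. The work goes in short steps, Python scripts to look and compute and a tool call to move; the robot and the scene stay as the last step left them, time stands still between calls to the robot, and variables do not carry over. Pictures are saved under pics/ and viewed, and the job is handed in when it is done.

Besides the shell and the picture viewer there is one more tool, called as name(argument=value, ...) on one line, values as JSON. jog_arm: Moves the arm, as the interface text tells. Its arguments: {"type":"object","properties":{"deltas":{"type":"array","items":{"type":"array","items":{"type":"number"}}},"hand":{"type":"number"}},"required":["deltas"]}

```bash
mkdir -p pics
python3 - <<'E'
from station import arm
import cv2, numpy as np, pickle
d={}
for n in ["scene","side","wrist"]:
    s=arm.snapshot(n); d[n]=s
    cv2.imwrite(f"pics/{n}0.png",s["color"][:,:,::-1])
pickle.dump(d,open("s0.pkl","wb"))
for n in d: print(n,d[n]["K"].round(1).tolist(),d[n]["camera_from_world"].round(4).tolist())
st=arm.get_state(); print({k:np.round(v,3).tolist() for k,v in st.items()})
E
```

```text
scene [[399.3, 0.0, 281.3], [0.0, 399.3, 204.8], [0.0, 0.0, 1.0]] [[0.6282, -0.778, 0.0126, -0.3447], [-0.5098, -0.4238, -0.7486, 0.2605], [0.5878, 0.4638, -0.6628, 0.675], [0.0, 0.0, 0.0, 1.0]]
side [[510.6, 0.0, 288.4], [0.0, 510.6, 212.8], [0.0, 0.0, 1.0]] [[0.7283, -0.6851, 0.0159, -0.3696], [-0.3701, -0.4128, -0.8323, 0.1901], [0.5768, 0.6002, -0.5542, 0.8609], [0.0, 0.0, 0.0, 1.0]]
wrist [[311.0, 0.0, 281.9], [0.0, 311.0, 207.9], [0.0, 0.0, 1.0]] [[1.0, -0.0009, -0.0011, -0.5512], [-0.0005, -0.9519, 0.3064, -0.0421], [-0.0013, -0.3064, -0.9519, 0.3911], [0.0, 0.0, 0.0, 1.0]]
{'time': 0.15, 'qpos': [-12.335, 21.832, 74.371, -0.001, 83.857, -12.335], 'qvel': [0.039, -0.095, -0.108, -0.041, 0.013, -0.022], 'tau': [0.003, -43.808, -22.461, 0.071, 0.034, -0.0], 'tool_pos': [0.55, 0.0, 0.238], 'ee_rot': [[-0.001, -0.0, 1.0], [0.0, 1.0, 0.0], [-1.0, 0.0, -0.001]], 'contact_force': [-0.05, -0.899, -0.747], 'moment': [-0.007, -0.002, 0.006], 'finger_gap': 0.088}
```

View pics/scene0.png

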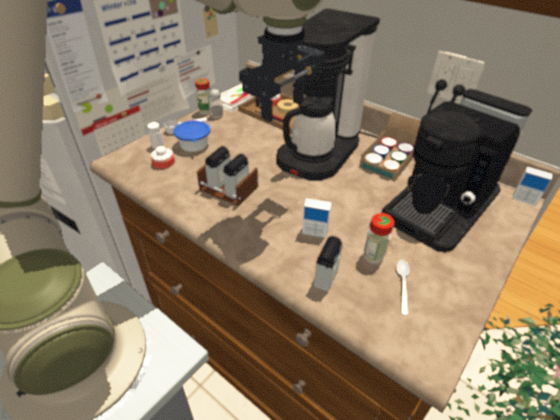

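View pics/side0.png

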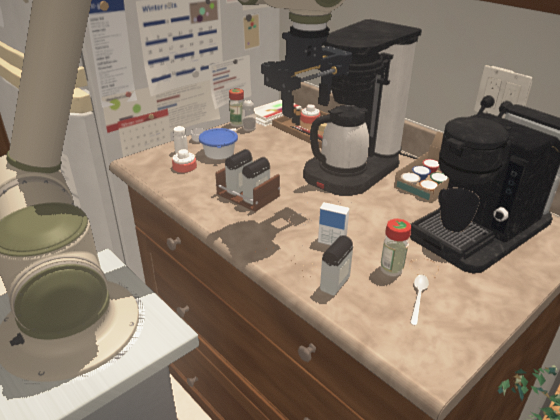

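View pics/wrist0.png

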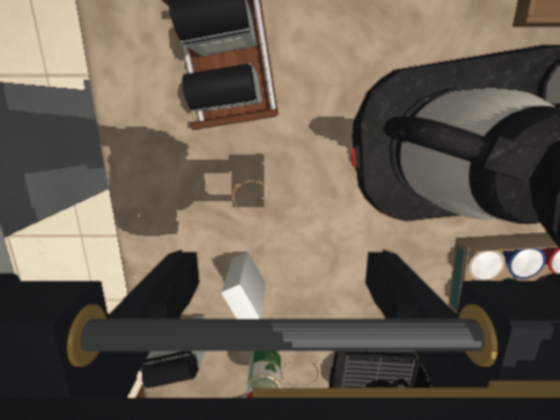

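The scene and side views show the caddy at about (228,178) and (248,182), and the stray at about (328,265) and (337,265). The wrist view shows the caddy's right part and the stray's lid at about (170,370). I'll enlarge these.

```bash
cat > h.py <<'E'
import cv2,numpy as np
def crop(img,x0,y0,w,h,f,name):
    c=cv2.resize(img[y0:y0+h,x0:x0+w,::-1],None,fx=f,fy=f,interpolation=cv2.INTER_CUBIC)
    for i in range(0,w,10):
        cv2.line(c,(int(i*f),0),(int(i*f),6 if i%50 else 14),(0,255,255),1)
        if i%20==0: cv2.putText(c,str(x0+i),(int(i*f),24),0,.4,(0,255,255),1)
    for i in range(0,h,10):
        cv2.line(c,(0,int(i*f)),(6,int(i*f)),(0,255,255),1)
        if i%20==0: cv2.putText(c,str(y0+i),(8,int(i*f)+4),0,.4,(0,255,255),1)
    cv2.imwrite(name,c)
def proj(s,P):
    P=np.atleast_2d(P); T=s["camera_from_world"]; p=P@T[:3,:3].T+T[:3,3]; q=p@s["K"].T; return q[:,:2]/q[:,2:]
def onz(s,uv,z):
    T=s["camera_from_world"];R=T[:3,:3];c=-R.T@T[:3,3]
    d=R.T@np.linalg.inv(s["K"])@np.array([uv[0],uv[1],1.]); return c+d*(z-c[2])/d[2]
E
python3 - <<'E'
import pickle; from h import *
d=pickle.load(open("s0.pkl","rb"))
crop(d["scene"]["color"],190,135,80,60,9,"pics/c1.png")
crop(d["side"]["color"],205,140,85,75,8,"pics/c2.png")
crop(d["scene"]["color"],300,225,60,75,8,"pics/c3.png")
crop(d["side"]["color"],305,225,60,75,8,"pics/c4.png")
crop(d["wrist"]["color"],160,0,130,140,4.2,"pics/c5.png")
E
```

```text
(no output)
```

View pics/c1.png

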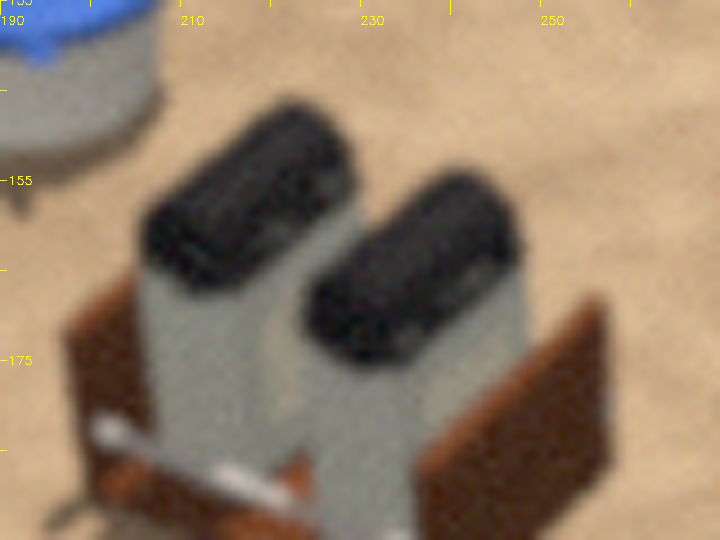

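View pics/c2.png

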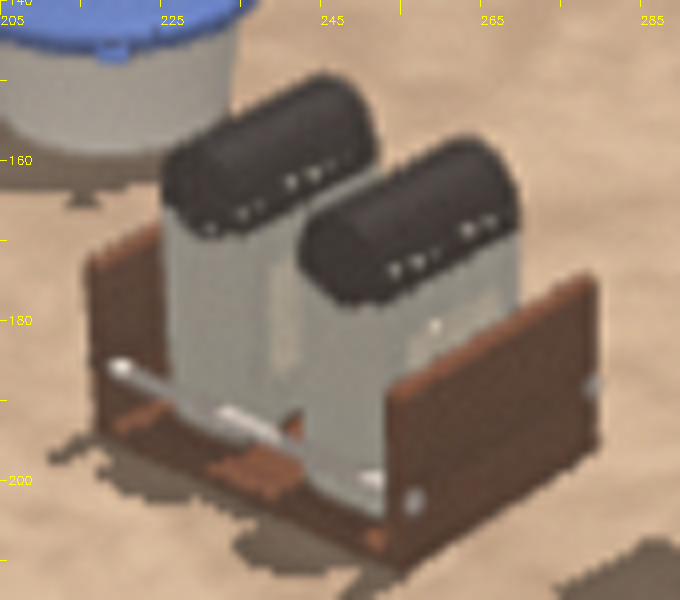

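View pics/c3.png

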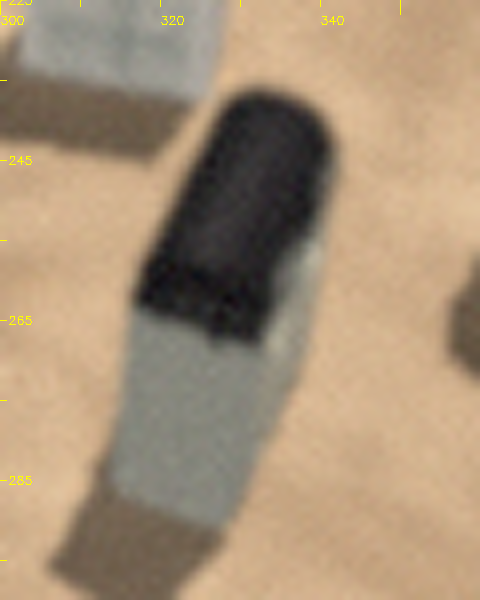

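View pics/c4.png

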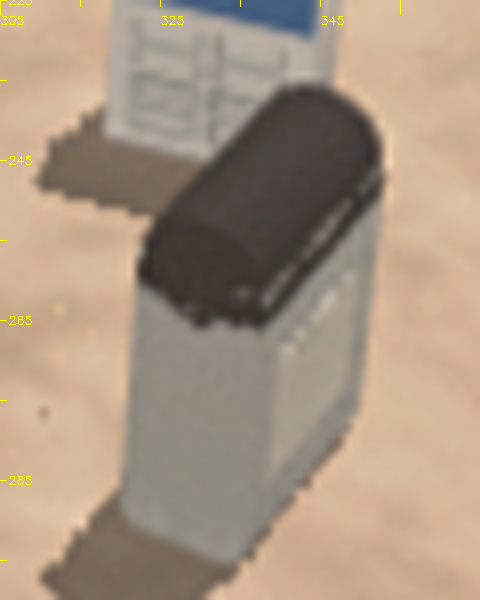

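View pics/c5.png

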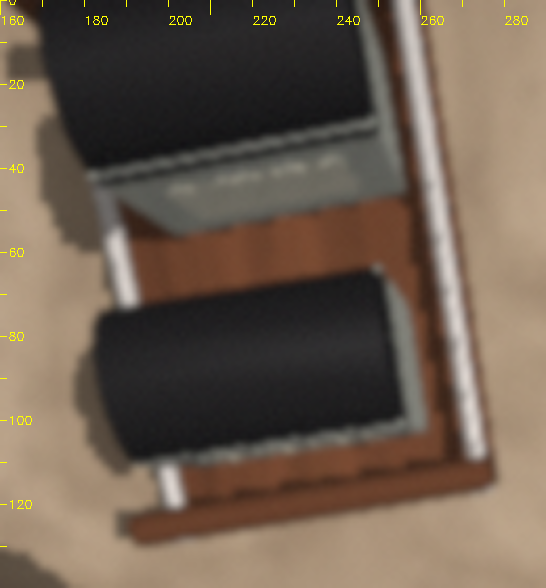

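```bash
cat > fit0.py <<'E'
import pickle; from h import *
from scipy.optimize import least_squares
d=pickle.load(open("s0.pkl","rb"))
def W(p,P):
    c,s=np.cos(p[2]),np.sin(p[2]);x,y,z=P;return [p[0]+c*x-s*y,p[1]+s*x+c*y,z+(p[3] if len(p)>3 else 0)]
def fit(obs,p0,zoff=0):
    def r(p): return np.concatenate([proj(d[c],W([*p,zoff],P))[0]-uv for c,P,uv in obs])
    for loss in("linear","soft_l1"):
        q=least_squares(r,p0,loss=loss,x_scale=[.01,.01,.1]); print(loss,(q.x[:2]*1000).round(1),np.degrees(q.x[2]).round(2),r(q.x).reshape(-1,2).round(1).tolist())
    return q.x
cad=[("side",(-.045,-.062,.06),(253.5,188)),("side",(.045,-.062,.06),(279,174.5)),("side",(-.045,-.062,0),(254.5,211)),("side",(.045,-.062,0),(279.5,195.5)),
("side",(-.045,.062,.06),(215.5,173)),("side",(-.045,.062,0),(217,195.5)),
("scene",(-.045,-.062,.06),(236.5,187.5)),("scene",(.045,-.062,.06),(257,168)),("scene",(-.045,.062,.06),(197.5,171.5)),
("wrist",(-.045,-.062,.06),(192,129.5)),("wrist",(.045,-.062,.06),(277,115))]
print("caddy");fit(cad,[.5,.2,0])
st=[("scene",(-.03,.016,.079),(317,263)),("scene",(-.03,-.016,.079),(332,267.5)),("side",(-.03,.016,.079),(322.5,259)),("side",(-.03,-.016,.079),(337.5,265.5)),("side",(.03,-.016,.079),(352.5,247)),
("scene",(-.03,.015,.002),(314,285)),("scene",(-.03,-.014,.001),(327.5,291)),("side",(-.03,.015,.002),(321,290)),("side",(-.03,-.014,.001),(334,295.5))]
print("stray");fit(st,[.5,-.2,0])
R=[("side",(-.03,.016,.079),(242.5,173)),("side",(-.03,-.016,.079),(251,177.5)),("side",(.03,-.016,.079),(270,168)),("wrist",(.03,-.016,.079),(257,100)),("wrist",(.03,.016,.079),(251,65)),("wrist",(-.03,-.016,.079),(192,111)),
("scene",(-.03,.016,.079),(224,170)),("scene",(.03,-.016,.079),(248,163.5))]
print("right");fit(R,[.5,.2,0],.006)
L=[("side",(-.03,.016,.079),(225.5,165)),("side",(-.03,-.016,.079),(233,169.5)),("side",(.03,-.016,.079),(252.5,159.5)),("wrist",(.03,-.016,.079),(250,30)),("wrist",(-.03,-.016,.079),(181.5,42)),("wrist",(-.03,-.014,.001),(199,55.5)),("wrist",(.03,-.014,.001),(256,46)),
("scene",(-.03,.016,.079),(205.5,163)),("scene",(.03,-.016,.079),(230,156))]
print("left");fit(L,[.5,.2,0],.006)
E
python3 fit0.py
```

```text
caddy
linear [492.4 126.1] 9.38 [[1.1, 0.7], [0.8, -1.4], [0.7, 0.3], [0.2, -0.4], [-1.5, -1.6], [-1.3, -2.1], [1.5, -0.9], [1.4, -1.1], [-1.7, -1.0], [-1.9, 0.7], [0.5, 0.1]]
soft_l1 [492.3 126.4] 9.1 [[0.8, 0.7], [0.7, -1.3], [0.4, 0.3], [0.1, -0.3], [-1.5, -1.7], [-1.4, -2.2], [1.2, -0.9], [1.3, -1.0], [-1.8, -1.1], [-2.4, 0.3], [0.1, 0.1]]
stray
linear [ 407.9 -232.3] 13.79 [[-0.0, -1.4], [1.3, -0.1], [-1.1, -1.9], [-0.1, -1.9], [0.7, -0.9], [0.6, 2.2], [0.9, 1.8], [-1.3, 0.0], [-0.5, 1.0]]
soft_l1 [ 407.8 -232.2] 14.13 [[-0.1, -1.3], [1.3, -0.1], [-1.1, -1.9], [-0.1, -1.9], [0.5, -0.9], [0.6, 2.3], [0.9, 1.8], [-1.3, 0.1], [-0.5, 1.0]]
right
linear [495.8  95.9] 8.0 [[-0.5, -3.3], [1.6, -3.3], [0.2, -3.6], [-1.1, 2.0], [-1.1, -1.0], [-0.4, 0.7], [-0.4, -1.3], [1.2, -3.2]]
soft_l1 [496.2  96.1] 7.64 [[-0.5, -3.5], [1.6, -3.4], [0.3, -3.7], [-0.7, 2.0], [-0.4, -1.0], [-0.1, 0.2], [-0.4, -1.5], [1.3, -3.3]]
left
linear [490.3 153. ] 9.02 [[-0.9, -3.4], [1.9, -3.7], [-0.3, -3.1], [-2.0, 0.9], [-1.7, 1.2], [2.6, -0.3], [-0.9, -0.3], [-0.2, -2.2], [0.6, -3.4]]
soft_l1 [491.  153.2] 8.99 [[-0.7, -3.5], [2.0, -3.8], [-0.1, -3.2], [-1.2, 0.6], [-0.8, 0.9], [3.2, -0.5], [-0.2, -0.6], [-0.1, -2.4], [0.7, -3.6]]
```

jog_arm(deltas=[[-1, 1.4, 0, 0, 0, 1.5], [-1, 1.4, 0, 0, 0, 1.5], [-1, 1.4, 0, 0, 0, 1.5], [-1, 1.4, 0, 0, 0, 1.5], [-1, 1.4, 0, 0, 0, 1.5], [-1, 1, 0, 0, 0, 1.5], [0, 0, 0, 0, 0, 0], [0, 0, 0, 0, 0, 0]], hand=1)

```text
time: 0.82
tool_pos: [0.4898, 0.0804, 0.239]
ee_rot: [[0.001, -0.157, 0.988], [-0.0, 0.988, 0.157], [-1.0, -0.0, 0.001]]
contact_force: [-0.0, -0.6, 0.4]
finger_gap: 0.0878
```

Run:
```python
from station import arm
from h import *
import pickle
s=arm.snapshot("wrist"); pickle.dump(s,open("s1.pkl","wb"))
crop(s["color"],140,20,240,210,3,"pics/w1.png")
st=arm.get_state(); print(st["time"],st["tool_pos"],st["ee_rot"].round(3).tolist() if hasattr(st["ee_rot"],'round') else st["ee_rot"])
```

```text
0.8667 [0.49018375 0.07990227 0.2388947 ] [[0.001, -0.156, 0.988], [-0.0, 0.988, 0.156], [-1.0, -0.0, 0.0]]
```

View pics/w1.png

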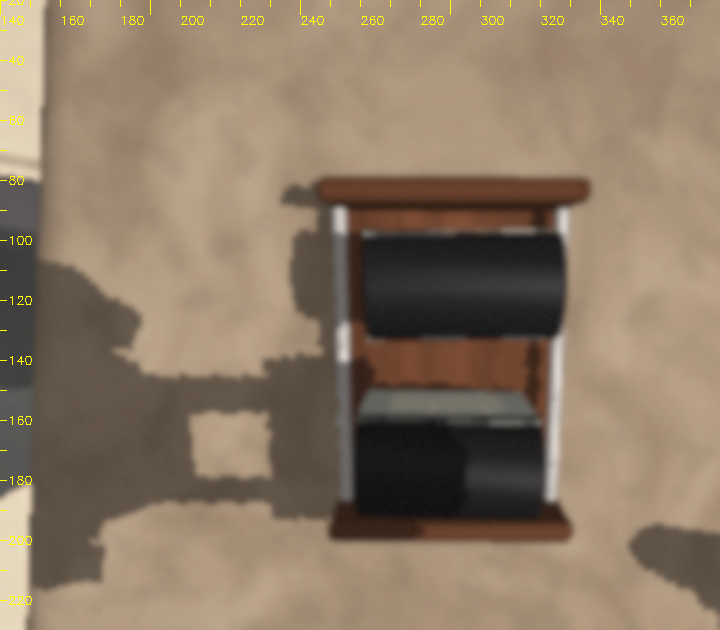

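```bash
python3 - <<'E'
import pickle; from h import *
from scipy.optimize import least_squares
s=pickle.load(open("s1.pkl","rb"))
def W(p,P):
    P=np.atleast_2d(P);c,n=np.cos(p[2]),np.sin(p[2]);return np.c_[p[0]+c*P[:,0]-n*P[:,1],p[1]+n*P[:,0]+c*P[:,1],P[:,2]]
A=np.array([[-.045,.062,.06],[.045,.062,.06],[-.045,-.062,.06],[.045,-.062,.06]]);uv=np.array([[245.5,79.5],[336,79.5],[250,199.5],[330.5,199.5]])
r=lambda p:(proj(s,W(p,A))-uv).ravel()
q=least_squares(r,[.49,.126,.16]);pc=q.x;print("caddy",(pc*1000).round(1),np.degrees(pc[2]),r(pc).round(1))
a=np.linspace(0,np.pi,60)
lid=[(x,.016*np.cos(t),.085+.016*np.sin(t)) for x in(-.03,.03) for t in a]+[(x,y,.078) for x in(-.03,.03) for y in(-.016,.016)]
def box(p):
    u=proj(s,W([*p,pc[2]],lid));return np.r_[u.min(0),u.max(0)]
for n,b in(("L",(261,98,328.5,132.5)),("R",(258.5,160.5,321,193))):
    q=least_squares(lambda p:box(p)-b,[.49,.126]);p=q.x
    c,k=np.cos(pc[2]),np.sin(pc[2]);e=p-pc[:2]
    print(n,(p*1000).round(1),(box(p)-b).round(1),"in caddy mm",(1000*np.array([c*e[0]+k*e[1],-k*e[0]+c*e[1]])).round(1))
E
sed -i 's/\.079)/.072)/g' fit0.py; python3 fit0.py
```

```text
caddy [493.3 125.5 160. ] 9.16449869601245 [-1.1 -1.   1.3 -1.3 -1.1  1.7  0.9  1.4]
L [491.3 153.5] [-0.6 -0.8  0.6  0.9] in caddy mm [ 2.5 28. ]
R [496.6  95.4] [-0.9 -0.6  0.9  0.7] in caddy mm [ -1.6 -30.2]
caddy
linear [492.4 126.1] 9.38 [[1.1, 0.7], [0.8, -1.4], [0.7, 0.3], [0.2, -0.4], [-1.5, -1.6], [-1.3, -2.1], [1.5, -0.9], [1.4, -1.1], [-1.7, -1.0], [-1.9, 0.7], [0.5, 0.1]]
soft_l1 [492.3 126.4] 9.1 [[0.8, 0.7], [0.7, -1.3], [0.4, 0.3], [0.1, -0.3], [-1.5, -1.7], [-1.4, -2.2], [1.2, -0.9], [1.3, -1.0], [-1.8, -1.1], [-2.4, 0.3], [0.1, 0.1]]
stray
linear [ 411.  -229.5] 15.17 [[-0.3, -0.4], [1.0, 0.6], [-1.0, -0.0], [0.1, -0.3], [0.0, 0.5], [0.6, 0.8], [1.0, 0.0], [-1.0, -1.3], [-0.1, -0.5]]
soft_l1 [ 411.  -229.4] 15.21 [[-0.3, -0.4], [1.0, 0.6], [-1.0, -0.1], [0.1, -0.3], [-0.0, 0.5], [0.6, 0.8], [1.0, 0.0], [-1.0, -1.3], [-0.1, -0.6]]
right
linear [495.4  96.8] 7.61 [[-0.8, -0.7], [1.2, -0.6], [-0.1, -0.9], [-0.9, 1.4], [-0.6, -0.7], [1.1, -0.6], [-0.6, 0.9], [1.0, -0.9]]
soft_l1 [495.5  96.6] 7.5 [[-0.7, -0.7], [1.2, -0.6], [-0.0, -0.9], [-0.9, 1.7], [-0.4, -0.4], [1.1, -0.4], [-0.5, 0.9], [1.1, -0.8]]
left
linear [490.1 154.1] 8.54 [[-1.1, -0.9], [1.5, -1.1], [-0.5, -0.6], [-1.5, 1.6], [0.3, 1.1], [2.2, -1.7], [-1.1, -1.2], [-0.3, -0.0], [0.5, -1.1]]
soft_l1 [490.4 154.1] 8.1 [[-1.1, -1.0], [1.5, -1.2], [-0.4, -0.5], [-1.4, 2.0], [0.3, 0.8], [2.2, -1.8], [-1.0, -1.0], [-0.3, -0.1], [0.6, -1.1]]
```

jog_arm(deltas=[[-1, -3.8, 0, 0, 0, 0.8], [-1, -3.9, 0, 0, 0, 0.8], [-1, -3.9, 0, 0, 0, 0.8], [-1, -3.9, 0, 0, 0, 0.8], [-1, -3.9, 0, 0, 0, 0.8], [-1, -3.9, 0, 0, 0, 0.8], [-1, -3.8, 0, 0, 0, 0.8], [-1, -3.8, 0, 0, 0, 0.5]])

```text
time: 1.53
tool_pos: [0.4091, -0.2318, 0.2388]
ee_rot: [[0.0, -0.26, 0.966], [-0.0, 0.966, 0.26], [-1.0, -0.0, 0.0]]
contact_force: [0.8, -0.1, 0.7]
finger_gap: 0.0881
```

Run:
```python
from station import arm
from h import *
import pickle
arm.snapshot("wrist");s=arm.snapshot("wrist"); pickle.dump(s,open("s2.pkl","wb"))
crop(s["color"],200,110,180,150,4,"pics/w2.png")
st=arm.get_state(); print(st["time"],st["tool_pos"],st["ee_rot"].round(3).tolist())
```

```text
1.6333 [ 0.40882286 -0.23450852  0.23836256] [[-0.0, -0.254, 0.967], [-0.001, 0.967, 0.254], [-1.0, -0.001, -0.001]]
```

View pics/w2.png

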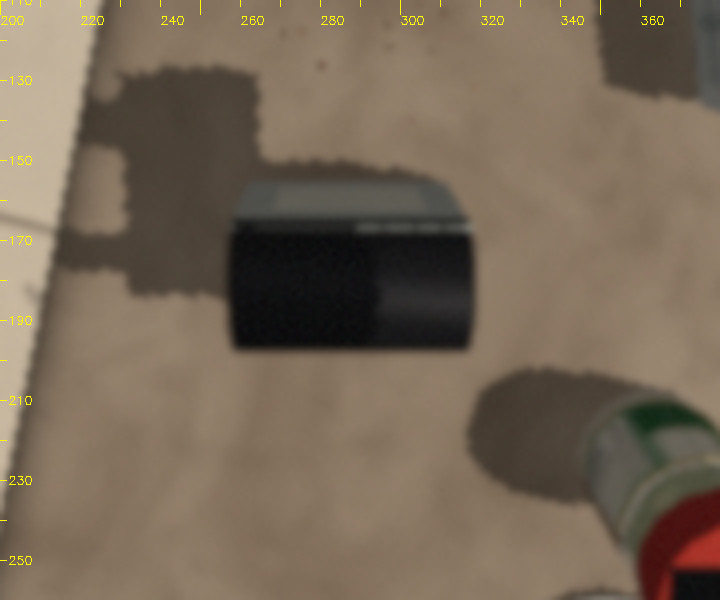

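Run:
```python
import pickle; from h import *
from scipy.optimize import least_squares
s=pickle.load(open("s2.pkl","rb"))
d=pickle.load(open("s0.pkl","rb"))
a=np.linspace(0,np.pi,60)
lid=np.array([(x,.016*np.cos(t),.079+.016*np.sin(t)) for x in(-.03,.03) for t in a]+[(x,y,.072) for x in(-.03,.03) for y in(-.016,.016)])
def box(p,yaw):
    c,n=np.cos(yaw),np.sin(yaw);P=np.c_[p[0]+c*lid[:,0]-n*lid[:,1],p[1]+n*lid[:,0]+c*lid[:,1],lid[:,2]]
    u=proj(s,P);return np.r_[u.min(0),u.max(0)]
b=(257,164.5,318.3,197.5)
for y in (14.7,15.2):
    q=least_squares(lambda p:box(p,np.radians(y))-b,[.41,-.23]);print(q.x.round(4),(box(q.x,np.radians(y))-b).round(1))
# jar by triangulation: base scene (375,260) z0 ; lid
print("jar base",onz(d["scene"],(375,259),0).round(3),onz(d["side"],(394,272),0).round(3))
def tri(obs):
    return least_squares(lambda p:np.concatenate([proj(s_,p)[0]-u for s_,u in obs]),[.45,-.3,.1]).x.round(3)
print("jar lid",tri([(d["scene"],(382,219)),(d["side"],(398,226)),(d["wrist"],(0,0))][:2]))
print("carton top nr corner", tri([(d["scene"],(305,203)),(d["side"],(321,205))]),"top right", tri([(d["scene"],(330,204)),(d["side"],(348,209))]))
crop(d["scene"]["color"],295,190,110,110,5.4,"pics/c6.png")
```

```text
[ 0.4128 -0.2285] [-0.8 -0.   0.8  0.1]
[ 0.4128 -0.2285] [-0.8 -0.2  0.8  0.2]
jar base [ 0.518 -0.281  0.   ] [ 0.521 -0.285  0.   ]
jar lid [ 0.54  -0.266  0.092]
carton top nr corner [ 0.487 -0.114  0.087] top right [ 0.527 -0.152  0.078]
```

View pics/c6.png

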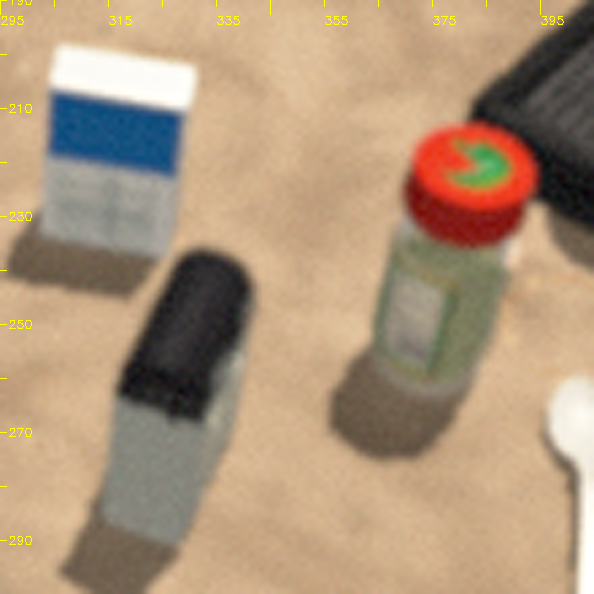

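jog_arm(deltas=[[0.25, 0, -1, 0, 0, 0], [0, 0, -2, 0, 0, 0], [0, 0, -2, 0, 0, 0], [0, 0, -2, 0, 0, 0], [0, 0, -2, 0, 0, 0], [0, 0, -1, 0, 0, 0], [0, 0, 0, 0, 0, 0], [0, 0, 0, 0, 0, 0]])

```text
time: 2.3
tool_pos: [0.4126, -0.2292, 0.1387]
ee_rot: [[-0.0, -0.26, 0.966], [0.0, 0.966, 0.26], [-1.0, 0.001, -0.0]]
contact_force: [-0.2, 0.5, 0.7]
finger_gap: 0.0879
```

Run:
```python
from station import arm
from h import *
import pickle
s=arm.snapshot("wrist"); pickle.dump(s,open("s3.pkl","wb"))
cv2.imwrite("pics/w3.png",s["color"][:,:,::-1])
st=arm.get_state(); print(st["time"],st["tool_pos"],st["ee_rot"].round(3).tolist())
T=s["camera_from_world"]; print((-T[:3,:3].T@T[:3,3]).round(4), T[:3,:3].round(3).tolist())
```

```text
2.35 [ 0.41284404 -0.22937998  0.13927945] [[0.001, -0.26, 0.966], [-0.001, 0.966, 0.26], [-1.0, -0.001, 0.0]]
[ 0.3937 -0.1527  0.2851] [[0.966, 0.259, -0.0], [0.247, -0.919, 0.306], [0.079, -0.296, -0.952]]
```

View pics/w3.png

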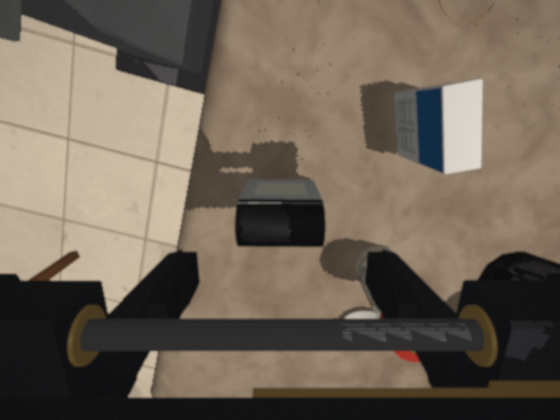

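Run:
```python
import pickle; from h import *
from scipy.optimize import least_squares
s=pickle.load(open("s3.pkl","rb"))
crop(s["color"],225,170,115,90,6,"pics/w3c.png")
a=np.linspace(0,np.pi,60)
lid=np.array([(x,.016*np.cos(t),.079+.016*np.sin(t)) for x in(-.03,.03) for t in a]+[(x,y,.072) for x in(-.03,.03) for y in(-.016,.016)])
def box(p,yaw):
    c,n=np.cos(yaw),np.sin(yaw);P=np.c_[p[0]+c*lid[:,0]-n*lid[:,1],p[1]+n*lid[:,0]+c*lid[:,1],lid[:,2]]
    u=proj(s,P);return np.r_[u.min(0),u.max(0)]
b=(235.8,200.5,325,246)
q=least_squares(lambda p:box(p,np.radians(15.07))-b,[.41,-.23]);print(q.x.round(4),(box(q.x,np.radians(15.07))-b).round(1))
```

```text
[ 0.4131 -0.2287] [-1.1 -0.8  1.1  1. ]
```

View pics/w3c.png

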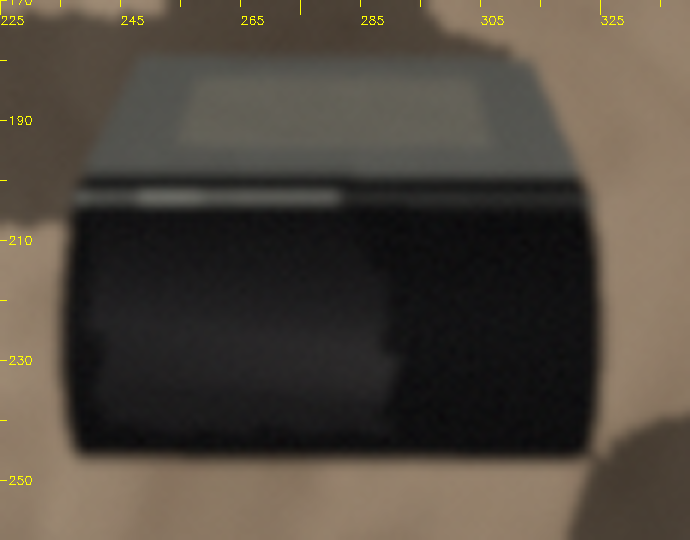

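jog_arm(deltas=[[0, 0.05, -1.5, 0, 0, 0], [0, 0, -2, 0, 0, 0], [0, 0, -2, 0, 0, 0], [0, 0, -2, 0, 0, 0], [0, 0, -1.5, 0, 0, 0], [0, 0, -0.9, 0, 0, 0], [0, 0, 0, 0, 0, 0], [0, 0, 0, 0, 0, 0]])

```text
time: 3.02
tool_pos: [0.4129, -0.2289, 0.0404]
ee_rot: [[0.001, -0.26, 0.965], [-0.001, 0.965, 0.26], [-1.0, -0.001, 0.0]]
contact_force: [-0.1, -0.3, 0.6]
finger_gap: 0.0882
```

jog_arm(deltas=[[0, 0, 0, 0, 0, 0], [0, 0, 0, 0, 0, 0], [0, 0, 0, 0, 0, 0], [0, 0, 0, 0, 0, 0], [0, 0, 0, 0, 0, 0], [0, 0, 0, 0, 0, 0], [0, 0, 0, 0, 0, 0], [0, 0, 0, 0, 0, 0]], hand=-1)

```text
time: 3.68
tool_pos: [0.4126, -0.2286, 0.0402]
ee_rot: [[0.0, -0.261, 0.965], [-0.001, 0.965, 0.261], [-1.0, -0.001, 0.0]]
contact_force: [-1.1, 0.5, 6.0]
finger_gap: 0.0596
```

jog_arm(deltas=[[0, 0, 0.5, 0, 0, 0], [0, 0, 1.5, 0, 0, 0], [0, 0, 2.5, 0, 0, 0], [0, 0, 3, 0, 0, 0], [0, 0, 3, 0, 0, 0], [0, 0, 2.5, 0, 0, 0], [0, 0, 1, 0, 0, 0], [0, 0, 0, 0, 0, 0]])

```text
time: 4.35
tool_pos: [0.4131, -0.2289, 0.1821]
ee_rot: [[0.003, -0.261, 0.965], [-0.003, 0.965, 0.261], [-1.0, -0.004, 0.003]]
contact_force: [0.7, -0.6, -2.0]
finger_gap: 0.0599
```

jog_arm(deltas=[[0.2, 1, 0, 0, 0, 0], [0.5, 2, 0, 0, 0, -0.5], [0.7, 3, 0, 0, 0, -0.5], [0.7, 3, 0, 0, 0, -0.5], [0.7, 3, 0, 0, 0, -0.5], [0.7, 3, 0, 0, 0, -0.5], [0.7, 3, 0, 0, 0, -0.5], [0.7, 3, 0, 0, 0, -0.5]])

```text
time: 5.02
tool_pos: [0.4607, -0.0161, 0.1783]
ee_rot: [[-0.003, -0.201, 0.98], [0.001, 0.98, 0.201], [-1.0, 0.002, -0.003]]
contact_force: [0.4, 0.3, -1.0]
finger_gap: 0.0597
```

jog_arm(deltas=[[0.7, 3, 0, 0, 0, -0.5], [0.7, 3, 0, 0, 0, -0.5], [0.7, 3, 0, 0, 0, -0.5], [0.6, 3, 0, 0, 0, -0.5], [0.4, 1.6, 0, 0, 0, -0.4], [0.15, 0.7, 0, 0, 0, 0], [0, 0, 0, 0, 0, 0], [0, 0, 0, 0, 0, 0]])

```text
time: 5.68
tool_pos: [0.4934, 0.1243, 0.1789]
ee_rot: [[-0.002, -0.16, 0.987], [-0.0, 0.987, 0.16], [-1.0, 0.0, -0.002]]
contact_force: [0.4, 0.2, -1.1]
finger_gap: 0.0599
```

Run:
```python
from station import arm
from h import *
import pickle
d={n:arm.snapshot(n) for n in("wrist","side","scene")}; pickle.dump(d,open("s4.pkl","wb"))
cv2.imwrite("pics/w4.png",d["wrist"]["color"][:,:,::-1])
crop(d["side"]["color"],190,80,120,140,4.2,"pics/sd4.png")
st=arm.get_state(); print(st["time"],st["tool_pos"],st["ee_rot"].round(3).tolist(),st["contact_force"])
```

```text
5.8333 [0.49375183 0.12351606 0.17952336] [[-0.001, -0.159, 0.987], [-0.0, 0.987, 0.159], [-1.0, -0.0, -0.001]] [-0.00835343  0.86124204 -1.16741697]
```

View pics/w4.png

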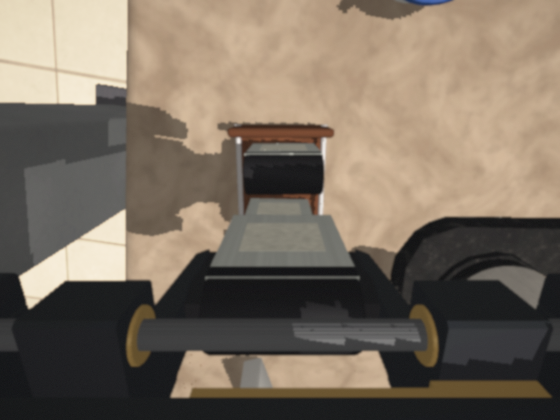

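View pics/sd4.png

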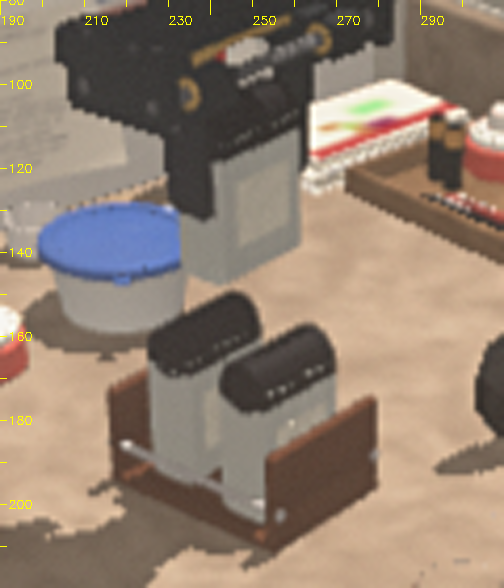

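jog_arm(deltas=[[0, 0, -1, 0, 0, 0], [0, 0, -1.5, 0, 0, 0], [0, 0, -1.5, 0, 0, 0], [0, 0, -0.6, 0, 0, 0], [0, 0, 0, 0, 0, 0], [0, 0, 0, 0, 0, 0], [0, 0, 0, 0, 0, 0], [0, 0, 0, 0, 0, 0]])

```text
time: 6.5
tool_pos: [0.4944, 0.1244, 0.1345]
ee_rot: [[0.002, -0.16, 0.987], [-0.0, 0.987, 0.16], [-1.0, -0.0, 0.002]]
contact_force: [-0.9, 0.2, -0.7]
finger_gap: 0.0599
```

```bash
cat > look.py <<'E'
from station import arm
from h import *
import pickle,sys
k=sys.argv[1]
d={n:arm.snapshot(n) for n in("wrist","side","scene")}; pickle.dump(d,open(f"s{k}.pkl","wb"))
crop(d["wrist"]["color"],180,80,200,170,4,f"pics/w{k}.png")
crop(d["side"]["color"],205,100,85,115,5,f"pics/sd{k}.png")
crop(d["scene"]["color"],190,95,85,115,5,f"pics/sc{k}.png")
st=arm.get_state(); print(st["time"],st["tool_pos"],st["ee_rot"].round(3).tolist(),st["contact_force"],st["moment"])
E
python3 look.py 5
```

```text
6.65 [0.4941396  0.12450459 0.13419419] [[0.001, -0.16, 0.987], [-0.0, 0.987, 0.16], [-1.0, -0.0, 0.001]] [ 0.50193211  0.42578718 -3.05777515] [-0.0189426  -0.02454781  0.00345284]
```

View pics/w5.png

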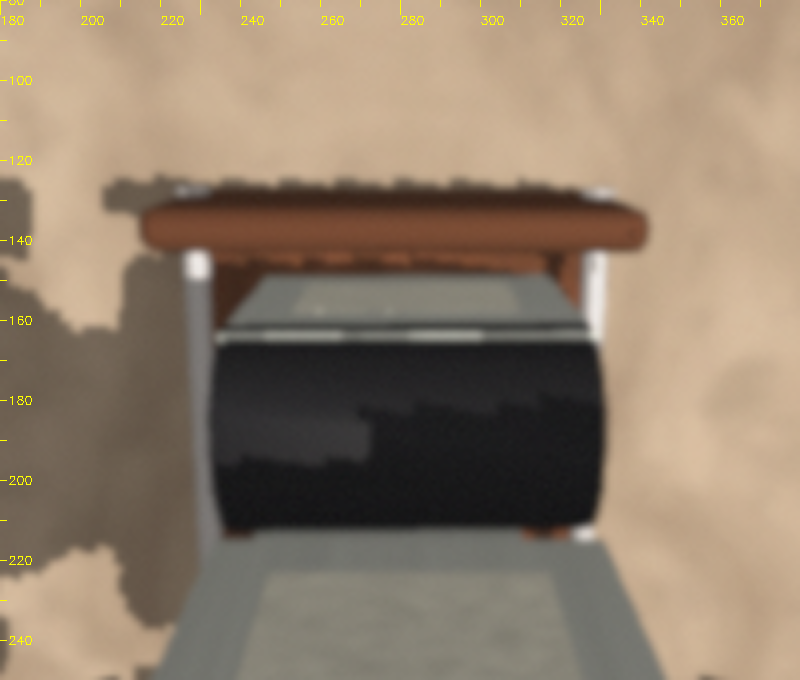

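View pics/sd5.png

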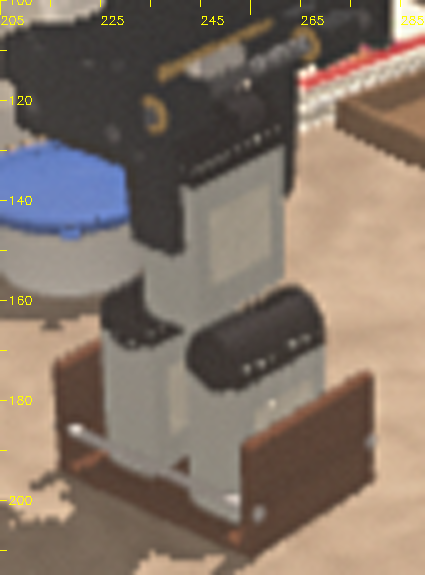

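View pics/sc5.png

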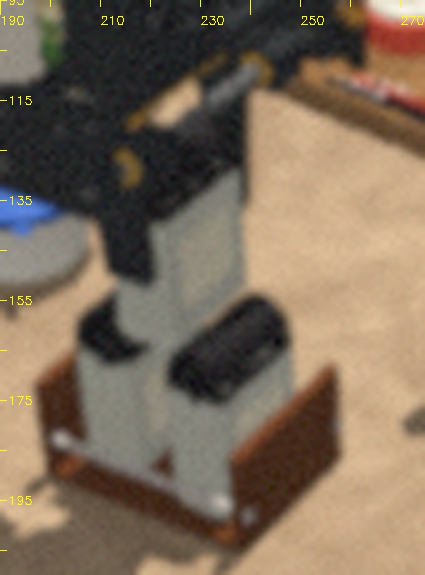

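jog_arm(deltas=[[0, 0, -0.2, 0, 0, 0], [0, 0, -0.2, 0, 0, 0], [0, 0, -0.2, 0, 0, 0], [0, 0, -0.2, 0, 0, 0], [0, 0, -0.2, 0, 0, 0], [0, 0, -0.2, 0, 0, 0], [0, 0, -0.2, 0, 0, 0], [0, 0, -0.2, 0, 0, 0]])

```text
time: 7.32
tool_pos: [0.494, 0.1245, 0.1175]
ee_rot: [[-0.0, -0.16, 0.987], [-0.0, 0.987, 0.16], [-1.0, -0.0, -0.0]]
contact_force: [-0.8, -0.1, -1.5]
finger_gap: 0.0594
```

```bash
python3 look.py 6
```

```text
7.4667 [0.49387661 0.12448811 0.1175607 ] [[-0.0, -0.16, 0.987], [-0.0, 0.987, 0.16], [-1.0, 0.0, -0.0]] [ 0.2467069  -0.14965589 -1.99881677] [ 0.01237186  0.05192042 -0.02715288]
```

View pics/sd6.png

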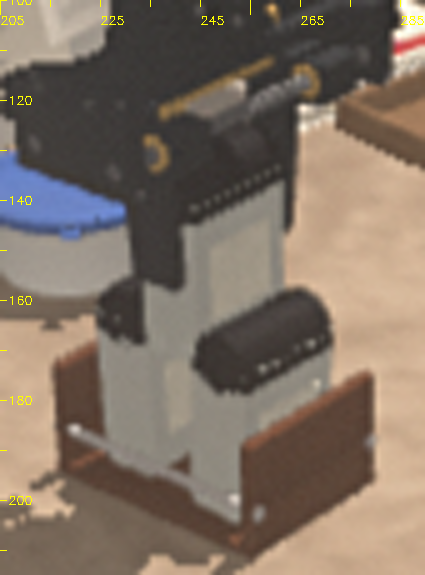

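View pics/w6.png

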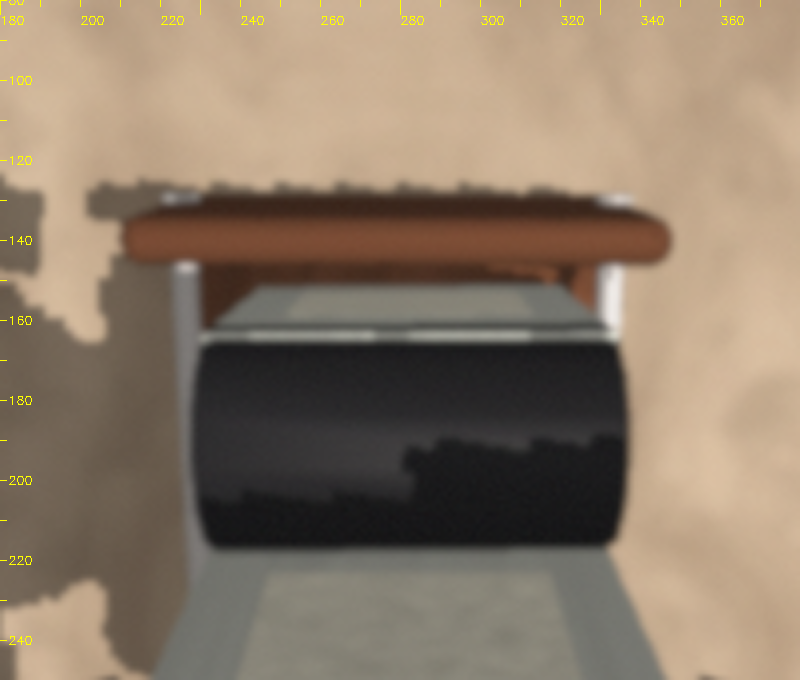

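jog_arm(deltas=[[0, 0, -0.2, 0, 0, 0], [0, 0, -0.2, 0, 0, 0], [0, 0, -0.2, 0, 0, 0], [0, 0, -0.2, 0, 0, 0], [0, 0, -0.2, 0, 0, 0], [0, 0, -0.2, 0, 0, 0], [0, 0, -0.2, 0, 0, 0], [0, 0, -0.2, 0, 0, 0]])

```text
time: 8.13
tool_pos: [0.494, 0.1245, 0.1015]
ee_rot: [[-0.0, -0.16, 0.987], [-0.0, 0.987, 0.16], [-1.0, -0.0, -0.0]]
contact_force: [0.7, 1.1, -1.7]
finger_gap: 0.0594
```

```bash
python3 look.py 7
```

```text
8.2833 [0.49391031 0.12450968 0.1015811 ] [[-0.0, -0.16, 0.987], [0.0, 0.987, 0.16], [-1.0, 0.0, -0.0]] [ 0.11786382  0.07996109 -1.67994783] [-0.01214193 -0.0217607  -0.00319519]
```

View pics/sd7.png

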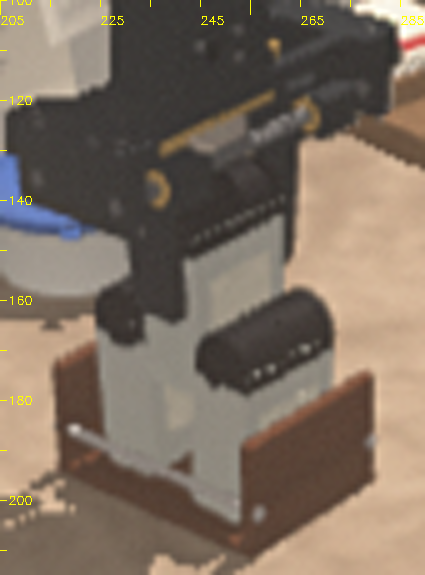

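View pics/w7.png

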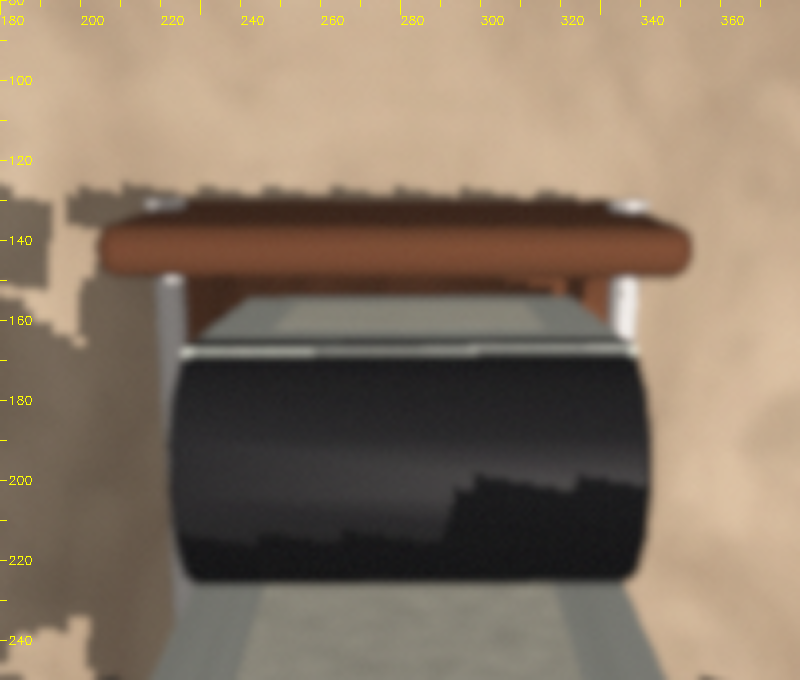

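jog_arm(deltas=[[0, 0, -0.25, 0, 0, 0], [0, 0, -0.25, 0, 0, 0], [0, 0, -0.25, 0, 0, 0], [0, 0, -0.25, 0, 0, 0], [0, 0, -0.25, 0, 0, 0], [0, 0, -0.25, 0, 0, 0], [0, 0, -0.25, 0, 0, 0], [0, 0, -0.25, 0, 0, 0]])

```text
time: 8.95
tool_pos: [0.494, 0.1245, 0.0815]
ee_rot: [[-0.0, -0.16, 0.987], [-0.0, 0.987, 0.16], [-1.0, -0.0, -0.0]]
contact_force: [-0.8, -0.3, -1.1]
finger_gap: 0.0597
```

jog_arm(deltas=[[0, 0, -0.25, 0, 0, 0], [0, 0, -0.25, 0, 0, 0], [0, 0, -0.25, 0, 0, 0], [0, 0, -0.25, 0, 0, 0], [0, 0, -0.25, 0, 0, 0], [0, 0, -0.25, 0, 0, 0], [0, 0, -0.25, 0, 0, 0], [0, 0, -0.25, 0, 0, 0]])

```text
time: 9.62
tool_pos: [0.4942, 0.1245, 0.0617]
ee_rot: [[0.001, -0.16, 0.987], [0.0, 0.987, 0.16], [-1.0, -0.0, 0.001]]
contact_force: [-0.6, -0.8, 2.5]
finger_gap: 0.0599
```

```bash
python3 look.py 8
```

```text
9.7667 [0.49381579 0.1245119  0.06146984] [[-0.001, -0.16, 0.987], [-0.0, 0.987, 0.16], [-1.0, 0.0, -0.001]] [ 0.9991188  -0.19145104 -1.48055709] [-0.02290435 -0.06447015 -0.00267732]
```

View pics/sd8.png

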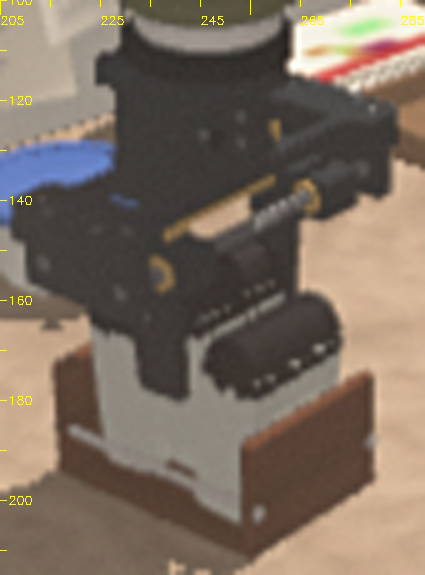

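View pics/w8.png

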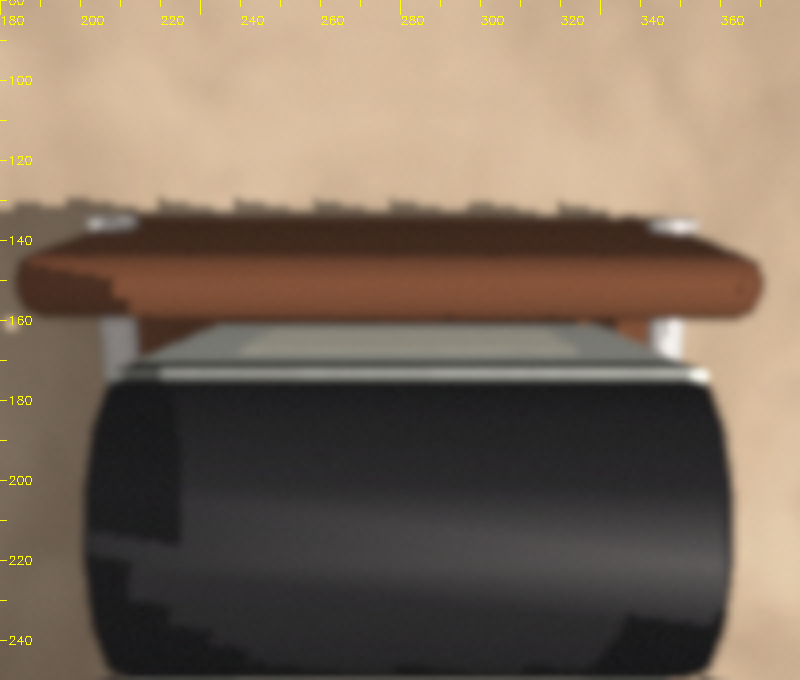

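jog_arm(deltas=[[0, 0, -0.25, 0, 0, 0], [0, 0, -0.25, 0, 0, 0], [0, 0, -0.25, 0, 0, 0], [0, 0, -0.25, 0, 0, 0], [0, 0, -0.2, 0, 0, 0], [0, 0, -0.2, 0, 0, 0], [0, 0, 0, 0, 0, 0], [0, 0, 0, 0, 0, 0]])

```text
time: 10.43
tool_pos: [0.4938, 0.1245, 0.0475]
ee_rot: [[-0.001, -0.16, 0.987], [-0.0, 0.987, 0.16], [-1.0, 0.0, -0.001]]
contact_force: [0.3, 0.6, -2.4]
finger_gap: 0.06
```

```bash
python3 look.py 9
```

```text
10.5833 [0.49387098 0.12448191 0.04768908] [[-0.0, -0.16, 0.987], [-0.0, 0.987, 0.16], [-1.0, 0.0, -0.0]] [-0.82224898 -0.75490658 -0.89335603] [-0.00969978  0.01265555 -0.0245678 ]
```

View pics/sd9.png

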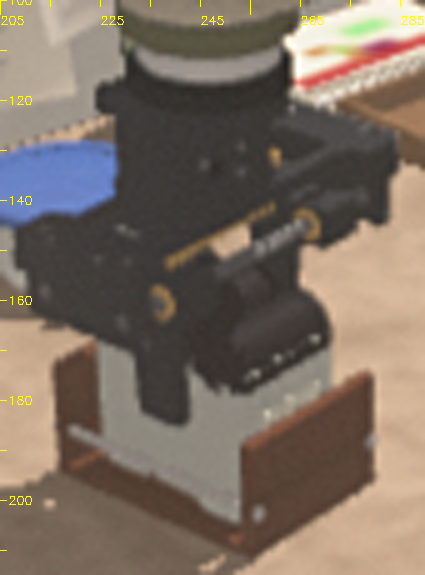

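View pics/sc9.png

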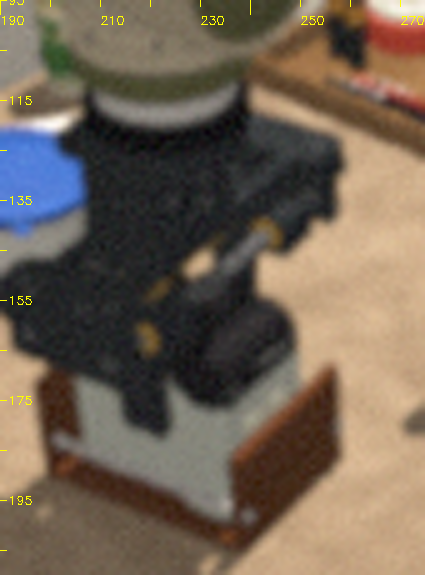

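jog_arm(deltas=[[0, 0, -0.1, 0, 0, 0], [0, 0, -0.1, 0, 0, 0], [0, 0, -0.05, 0, 0, 0], [0, 0, 0, 0, 0, 0], [0, 0, 0, 0, 0, 0], [0, 0, 0, 0, 0, 0], [0, 0, 0, 0, 0, 0], [0, 0, 0, 0, 0, 0]])

```text
time: 11.25
tool_pos: [0.4941, 0.1245, 0.0461]
ee_rot: [[0.001, -0.16, 0.987], [-0.0, 0.987, 0.16], [-1.0, -0.0, 0.001]]
contact_force: [-3.5, 0.0, 9.9]
finger_gap: 0.0598
```

jog_arm(deltas=[[0, 0, 0, 0, 0, 0], [0, 0, 0, 0, 0, 0], [0, 0, 0, 0, 0, 0], [0, 0, 0, 0, 0, 0], [0, 0, 0, 0, 0, 0], [0, 0, 0, 0, 0, 0], [0, 0, 0, 0, 0, 0], [0, 0, 0, 0, 0, 0]], hand=1)

```text
time: 11.92
tool_pos: [0.494, 0.1245, 0.0452]
ee_rot: [[-0.0, -0.16, 0.987], [0.0, 0.987, 0.16], [-1.0, 0.0, -0.0]]
contact_force: [0.2, 0.6, -0.2]
finger_gap: 0.088
```

jog_arm(deltas=[[0, 0, 0.3, 0, 0, 0], [0, 0, 0.7, 0, 0, 0], [0, 0, 1.5, 0, 0, 0], [0, 0, 2.5, 0, 0, 0], [0, 0, 3, 0, 0, 0], [0, 0, 3, 0, 0, 0], [0, 0, 3, 0, 0, 0], [0, 0, 2, 0, 0, 0]])

```text
time: 12.58
tool_pos: [0.4943, 0.1246, 0.2088]
ee_rot: [[0.004, -0.16, 0.987], [0.0, 0.987, 0.16], [-1.0, -0.001, 0.004]]
contact_force: [-0.1, -0.4, 0.6]
finger_gap: 0.088
```

jog_arm(deltas=[[0, -1, 1, 0, 0, 0], [0, -1.5, 1, 0, 0, 0], [0, -1.5, 1, 0, 0, 0], [0, -1, 0, 0, 0, 0], [0, 0, 0, 0, 0, 0], [0, 0, 0, 0, 0, 0], [0, 0, 0, 0, 0, 0], [0, 0, 0, 0, 0, 0]])

```text
time: 13.25
tool_pos: [0.4937, 0.075, 0.2346]
ee_rot: [[-0.001, -0.16, 0.987], [0.0, 0.987, 0.16], [-1.0, 0.0, -0.001]]
contact_force: [0.3, 1.2, 0.3]
finger_gap: 0.0879
```

```bash
python3 look.py 10
```

```text
13.4 [0.49387058 0.07495388 0.23490647] [[-0.001, -0.161, 0.987], [0.0, 0.987, 0.161], [-1.0, 0.0, -0.001]] [0.31180559 0.051588   0.45900774] [ 0.0083664  -0.03971904 -0.02599053]
```

View pics/sd10.png

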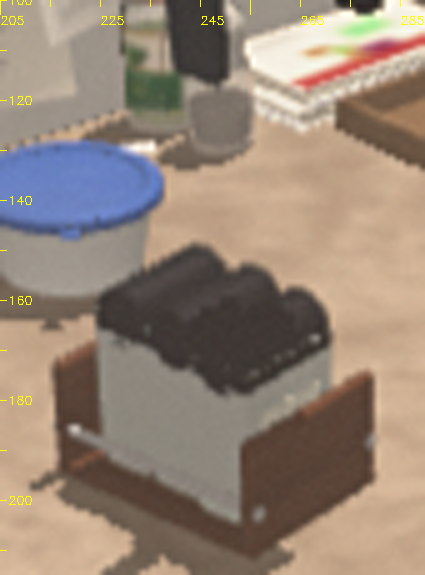

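View pics/w10.png

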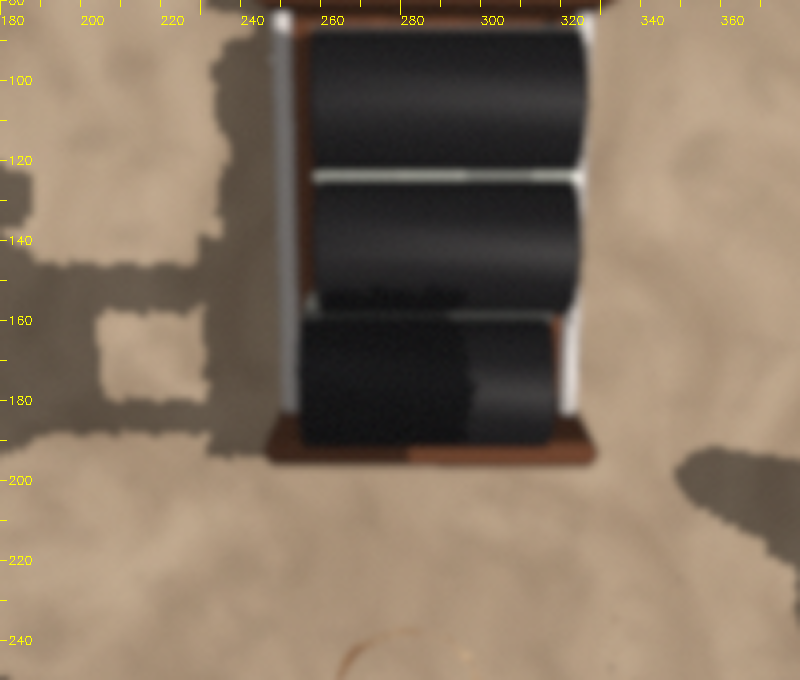

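View pics/sc10.png

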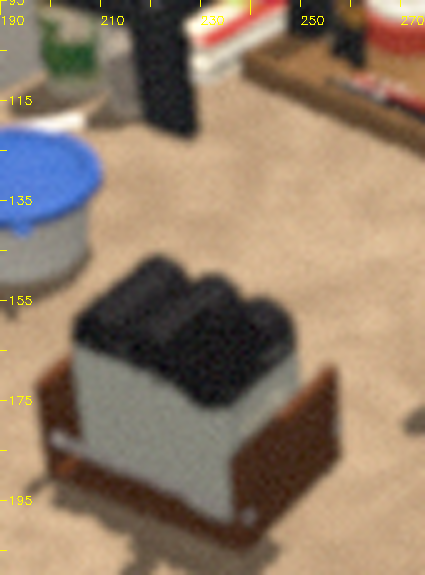

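Run:
```python
import pickle; from h import *
from scipy.optimize import least_squares
d=pickle.load(open("s10.pkl","rb"));yaw=np.radians(9.16)
pc=np.array([.4933,.1255]);c,n=np.cos(yaw),np.sin(yaw);Rm=np.array([[c,-n],[n,c]])
a=np.linspace(0,np.pi,60)
lid=np.array([(x,.016*np.cos(t),.085+.016*np.sin(t)) for x in(-.03,.03) for t in a]+[(x,y,.078) for x in(-.03,.03) for y in(-.016,.016)])
s=d["wrist"]
def P(p,Q): return np.c_[Q[:,:2]@Rm.T+p,Q[:,2]]
res=[]
for nm,b in(("L",(257.5,87.5,326,124.5)),("M",(258,122.5,323,159)),("R",(254.5,158.5,316.5,191.5))):
    f=lambda p:(lambda u:np.r_[u.min(0),u.max(0)]-b)(proj(s,P(p,lid)))
    p=least_squares(f,[.49,.126]).x;res.append(p);print(nm,(1000*Rm.T@(p-pc)).round(1),f(p).round(1))
for v,x0,y0 in(("side",205,130),("scene",190,125)):
    im=d[v]["color"].copy();im=cv2.resize(im,None,fx=6,fy=6,interpolation=cv2.INTER_CUBIC)
    for p in res:
        Q=np.array([(x,.016*np.cos(t),.085+.016*np.sin(t)) for x in(-.03,) for t in a]+[(-.03,-.016,.012),(-.03,-.01,.006),(-.03,.01,.006),(-.03,.016,.012)])
        u=proj(d[v],P(p,Q));cv2.polylines(im,[(u*6+3).astype(int)],True,(255,0,0),1)
    cv2.imwrite(f"pics/ov_{v}.png",im[y0*6:(y0+85)*6,x0*6:(x0+85)*6,::-1])
```

```text
L [ 2.2 30.2] [-0.9 -0.1  0.9  0.2]
M [ 1.5 -0.7] [-1.5  0.6  1.5 -0.5]
R [ -2.8 -33.4] [-1.8 -0.6  1.8  0.7]
```

View pics/ov_side.png

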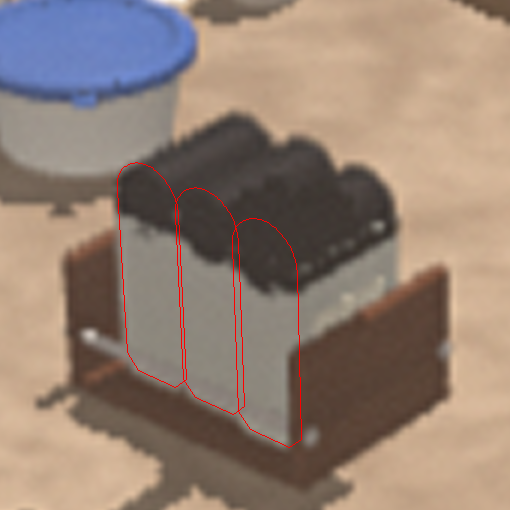

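```bash
python3 -c "
from station import arm
print(arm.sign_off())"
```

```text
the job is handed in; nothing more can be done
None
```

The stray canister is back in the caddy between its two neighbours, and I signed the job off at about 13.5 s of the 35 s allowed. I gripped it by its flat ends, pressed it down midway into a gap I measured at about 26 mm, opened the fingers, and lifted clear.

- **Forces:** The highest reading at the end of a move was about 10 N, when the canister met the caddy floor. The tool height there (46 mm) was what a seated canister should give.
- **Position:** After release, the wrist picture put the three canisters 31 and 33 mm apart along the row, against 32 mm expected. The side-view overlay agrees with all three standing upright on the floor, to within the 2 mm calibration.
- **Neighbours:** The right one leaned outward for a moment during the press, then straightened before release. Neither was knocked over.
- **Not perfect:** The canisters sit a few millimetres out of line across the row (about +2, +1.5 and −3 mm). The two neighbours were already about that far out before I started, and I left them so. The measured canister ends were off by up to 2 pixels, so these figures are rough.

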